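Touch off three posts, lowest to tallest

ROBOT

A 7-joint arm with a two-finger parallel gripper is mounted at the origin on the work surface; the furniture and walls round the work are solid. World frame = base frame: x ahead of the robot, y to its left, z up, the work surface at z = 0. Lengths are in m, angles in degrees, forces in N, time in s.
With the tool pointing down it reaches from about 0.425 to 0.825 m from the base axis. Payload 3.6 kg.
Tool frame: the origin (TCP) lies between the finger pads; the fingertips stand 11 mm ahead of it and the grasp point (between the pads) lies 8 mm behind it; z points along the fingers, y is the line along which they close (so a half turn about z gives the same grasp; the last joint's range is limited). The gripper opens to 93 mm and grips with 3 to 60 N. Pads are 15 mm wide; open, the fingers measure 128 mm over their backs; the gripper's body (75 mm by 188 mm) begins 65 mm behind the grasp point.
Start: joints at [73.425, 35.231, -0.722, 81.555, 0.464, 63.22, -2.315], TCP at [0.169, -0.628, 0.23] pointing down, gripper open.
Joint ranges: [-178.69, 178.69], [-17.37, 117.87], [-77.05, 75.6], [15.02, 138.74], [-78.02, 258.01], [0.78, 113.62], [-162.83, 162.83]. Speed limits (degrees/s): [159.86, 159.86, 180, 180, 180, 180, 180].

INTERFACE

Orientations are given as [roll, pitch, yaw] about the fixed x, y, z axes, in that order (R = Rz(yaw) Ry(pitch) Rx(roll)).
In Python, from plant import ctrl, eyes, order gives the robot as it stands. The module is installed in compiled form; this text tells all that it offers.
- The arm moves only by the shell command python3 -m pendant 'ROWS' [FORCE]. ROWS is JSON, a list of rows, each a list of 7 numbers: the shift along the tool's x, y, z in m, then the turn, a rotation vector about the tool's x, y, z in rad, then the closure in counts, from 0 (fully open) to 255 (shut). A call has 1 to 20 rows; each row shifts and turns the commanded pose from where the row before left it, along the tool's axes as they then stand; what a row does not reach is not made up. A row lasts 1/10 s, in which the tool goes at most 50 mm and 8.59 degrees, less where a joint would pass 70% of its speed; a pose out of reach is approached as far as the arm can. A call is refused whole if a number of a shift passes 0.05 or a number of a turn 0.15, either way. A call with a gripper value outside its range is refused whole. The fingers move at their own pace and stop on an object; FORCE is the grip in N (left out, the last holds). Time passes only in rows, so rows that do not move let the fingers close. It gives the time, the measured TCP pose, the force, the opening and the grip force at its end, in the units of the state.
- ctrl.sense(): the state, without advancing time (a new reading comes with each control period).
- eyes.grab_frame(name): name is "side" or "top"; returns (picture, depth): 420x560x3 uint8, blue, green, red; 420x560 float32, m along the optical axis (not along the pixel's ray), 0 where there is no reading.
- eyes.camera_info(name): a dict with "fx", "fy", "cx", "cy" (pixels), "dist" ([k1, k2, p1, p2, k3] as OpenCV has them; the pictures are not rectified), "cam_to_world" (4x4, takes a point from camera to world coordinates). Camera axes: x right, y down, z forward; pixel columns grow to the right and rows downward; lengths in m; the calibration is good to about 2 mm. A picture is of the moment at which its call begins. camera_info takes no time and is no camera call.
- order.job_done(): hands the job in; it is judged then, once.
The state is a dict: "clock": time; "qpos": joint angles; "qd": joint speeds; "tau": joint torques, N m; "ee_pos": TCP position; "tool_rot": TCP orientation; "force": force on the tool from outside, world axes, zero at the start; "ft_torque": the same for the moment, N m; "gripper_width": opening from 0.0 (shut) to 1.0 (fully open); "grip_force": force on a finger pad.
Only numpy, scipy, OpenCV 4.12 (cv2) and the standard library are available. Lean on these libraries where they do the work, as an engineer would, in place of code of your own. Each camera call takes 0.05 s, during which the arm holds its last target. There are 200 camera calls.

TASK

To check the robot's touch, touch the three upright round touch posts from above with the fingertips, in order of height: lowest first, then the middle one, then the tallest. Press each post's top disc lightly so that it sinks about half-way and stays there - never all the way down. Grasp and lift nothing, leave the posts standing where they are and the other things undisturbed, and finish clear of everything.

Things in the scene. Friction and masses are not known exactly. Their poses are not given: they have to be found in the camera images.
- low_post_top (a point): centre of the upper face of the low touch post's disc. The post: loose, upright aluminium column 38 mm across on a round flange 64 mm across, 0.7 kg, not fastened to the bench; on top a level steel disc 43 mm across and 6 mm thick on a thin stem. Disc's upper face 42 mm above the bench at the start; z up.
- low_post_disc (a joint): how far the low post's disc has been pushed straight down, m: 0 at the start (fully up), 0.014 driven all the way down on the column; half-way is 0.007. Friction holds it: it starts to move at about 3.5 N, takes about 4.5 N at half-way and 5.6 N at the bottom, and stays where it is left.
- low_post: the low touch post, origin at the centre of its underside, z up
- middle_post_top (a point): centre of the upper face of the middle touch post's disc. The post: loose, upright aluminium column 38 mm across on a round flange 64 mm across, 0.7 kg, not fastened to the bench; on top a level steel disc 43 mm across and 6 mm thick on a thin stem. Disc's upper face 62 mm above the bench at the start; z up.
- middle_post_disc (a joint): how far the middle post's disc has been pushed straight down, m: 0 at the start (fully up), 0.014 driven all the way down on the column; half-way is 0.007. Friction holds it: it starts to move at about 3.5 N, takes about 4.5 N at half-way and 5.6 N at the bottom, and stays where it is left.
- middle_post: the middle touch post, origin at the centre of its underside, z up
- tall_post_top (a point): centre of the upper face of the tall touch post's disc. The post: loose, upright aluminium column 38 mm across on a round flange 64 mm across, 0.7 kg, not fastened to the bench; on top a level steel disc 43 mm across and 6 mm thick on a thin stem. Disc's upper face 82 mm above the bench at the start; z up.
- tall_post_disc (a joint): how far the tall post's disc has been pushed straight down, m: 0 at the start (fully up), 0.014 driven all the way down on the column; half-way is 0.007. Friction holds it: it starts to move at about 3.5 N, takes about 4.5 N at half-way and 5.6 N at the bottom, and stays where it is left.
- tall_post: the tall touch post, origin at the centre of its underside, z up
- gauge_block: bystander: loose steel block, 30 x 50 x 22 mm, lying on the bench; origin at the centre of its underside
- screwdriver: bystander: loose screwdriver with red handle, 163 mm long along its y axis, 21 mm thick, lying on the bench; origin under its middle
- loupe: bystander: loose black eye loupe, 43 mm across, 37 mm high, standing on the bench; origin at the centre of its underside
Things that resemble listed ones, but are neither listed nor needed, are in the scene too. What is shaped like the middle_post but black is not meant.

How it is judged:
By the outcome, as a careful person would: the job done as asked, in the order asked, and still so for the second after the job is handed in, with the robot touching nothing.
It also fails if it takes over 48 s, if anything falls off the work surface, if the arm or the gripper's body presses on something with over 40 N, if the wrist force passes 120 N, or if a joint passes its speed limit or range.

## Working session

There is one attempt and no reset: what is moved stays moved. The work goes in short steps, Python scripts to look and compute and a shell command to move; the robot and the scene stay as the last step left them, time stands still between calls to the robot, and variables do not carry over. Pictures are saved under pics/ and viewed, at most 10 in all, crops included, and the job is handed in when it is done.

```bash
mkdir -p pics; cat > h.py <<'E'
import numpy as np,cv2
from plant import ctrl,eyes,order
def grab(n,f):
    p,d=eyes.grab_frame(n); cv2.imwrite(f'pics/{f}.png',p); np.save(f'pics/{f}.npy',d); return p,d
def world(n,u,v,z):
    c=eyes.camera_info(n);K=np.array([[c['fx'],0,c['cx']],[0,c['fy'],c['cy']],[0,0,1.]])
    q=cv2.undistortPoints(np.array([[[u,v]]],float),K,np.array(c['dist'],float))[0,0]
    T=np.array(c['cam_to_world']);return T,np.array([q[0],q[1],1])
def atz(n,u,v,z):
    T,r=world(n,u,v,z);r=T[:3,:3]@r;o=T[:3,3];return o+r*(z-o[2])/r[2]
def atd(n,u,v,d):
    T,r=world(n,u,v,0);return T[:3,:3]@(r*d)+T[:3,3]
E
python3 - <<'E'
from h import *
for n in('top','side'):
    grab(n,n+'0'); print(np.round(eyes.camera_info(n)['cam_to_world'],3).tolist(),eyes.camera_info(n)['fx'])
print(ctrl.sense())
E
```

```text
[[0.004, -1.0, 0.03, 0.336], [-0.999, -0.003, 0.034, -0.211], [-0.033, -0.03, -0.999, 0.974], [0.0, 0.0, 0.0, 1.0]] 409.27480135238017
[[0.918, 0.229, -0.325, 0.796], [0.398, -0.507, 0.765, -1.156], [0.011, -0.831, -0.556, 0.765], [0.0, 0.0, 0.0, 1.0]] 537.5865658268542
{'clock': 0.1, 'qpos': array([73.4239992 , 35.28201372, -0.72227074, 81.62916805,  0.46350429,
       63.2210536 , -2.31345888]), 'qd': array([ 0.02342908, -0.14508023,  0.01059426, -0.20931233,  0.03222412,
       -0.0070828 ,  0.0287955 ]), 'tau': array([ 1.61891221e-03, -4.60043335e+01,  2.10283538e-01, -1.66246033e+01,
       -6.10981160e-02,  1.69680279e-02,  1.02335371e-04]), 'ee_pos': array([ 0.16869797, -0.62702875,  0.22863342]), 'tool_rot': array([-1.79870632e+02,  1.36681304e-03,  1.50619303e+01]), 'force': array([0.00719915, 0.42581984, 0.00867736]), 'ft_torque': array([-0.02310809, -0.02359486,  0.00131823]), 'grip_force': 0.0, 'gripper_width': 0.999118474727522}
```

View pics/top0.png

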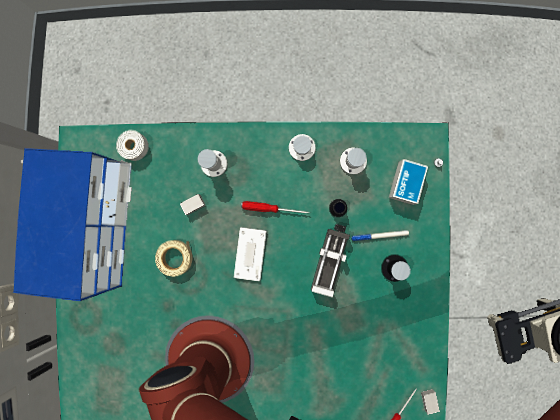

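View pics/side0.png

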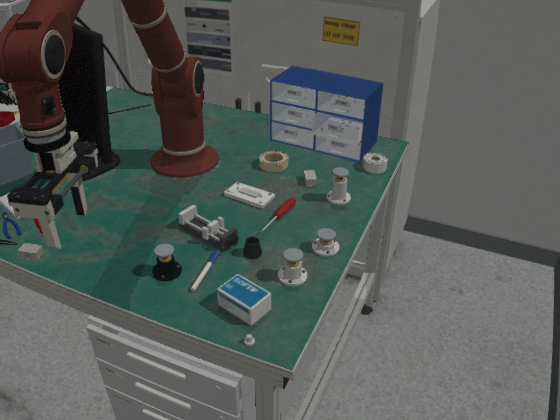

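The top view shows three white-flanged posts, at about (210,161), (302,147) and (352,160). A black-flanged lookalike stands at (398,270) and is not meant. In the side view the three are at (340,180) tall, (326,238) low and (293,260) middle. I'll confirm heights by depth and in an enlarged crop.

```bash
python3 - <<'E'
from h import *
p=cv2.imread('pics/top0.png');d=np.load('pics/top0.npy')
cv2.imwrite('pics/crop1.png',cv2.resize(p[120:220,180:380],None,fx=4,fy=4,interpolation=cv2.INTER_CUBIC))
s=cv2.imread('pics/side0.png');ds=np.load('pics/side0.npy')
cv2.imwrite('pics/crop2.png',cv2.resize(s[155:295,255:395],None,fx=4,fy=4,interpolation=cv2.INTER_CUBIC))
for nm,u0,v0,h in(('tall',210,160,.082),('low',302,146,.042),('mid',354,159,.062),('black',398,270,.062)):
    P=[];
    for v in range(v0-22,v0+23):
        for u in range(u0-22,u0+23):
            if d[v,u]>0:
                w=atd('top',u,v,d[v,u])
                if abs(w[2]-h)<.008:P.append([*w,u,v])
    P=np.array(P);c,r=cv2.minEnclosingCircle(P[:,:2].astype(np.float32))
    print(nm,len(P),np.median(P,0).round(4),'mean',P.mean(0).round(4),c,r)
    for n,D in (('side',ds),):
        Q=[]
        for v in range(150,300,1):
            for u in range(250,400,1):
                if D[v,u]>0:
                    w=atd(n,u,v,D[v,u])
                    if abs(w[2]-h)<.004 and np.hypot(*(w[:2]-P[:,:2].mean(0)))<.03:Q.append([*w,u,v])
        if Q:
            Q=np.array(Q);print('  side',len(Q),Q.mean(0).round(4))
E
```

```text
tall 293 [ 4.756e-01 -1.220e-02  8.180e-02  2.070e+02  1.580e+02] mean [ 4.751000e-01 -1.220000e-02  8.170000e-02  2.069113e+02  1.582423e+02] (0.47520574927330017, -0.011220216751098633) 0.021795934066176414Traceback (most recent call last):
  File "<stdin>", line 20, in <module>
  File "h.py", line 12, in atd
    T,r=world(n,u,v,0);return T[:3,:3]@(r*d)+T[:3,3]
        ~~~~~^^^^^^^^^
  File "h.py", line 6, in world
    c=eyes.camera_info(n);K=np.array([[c['fx'],0,c['cx']],[0,c['fy'],c['cy']],[0,0,1.]])
ValueError: time passes only in moves, steps and waits
```

View pics/crop1.png

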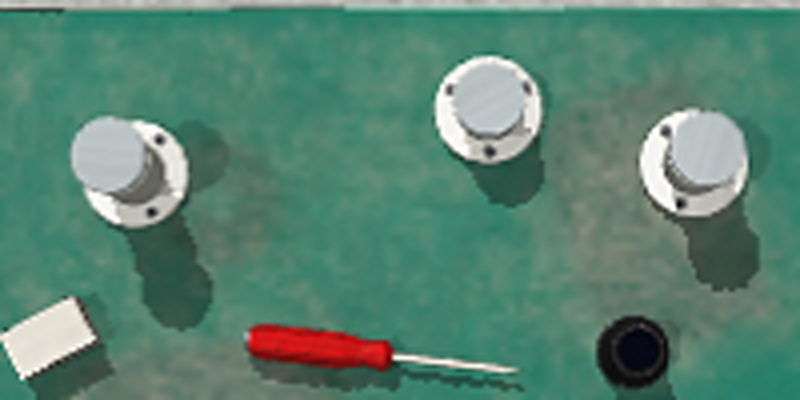

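View pics/crop2.png

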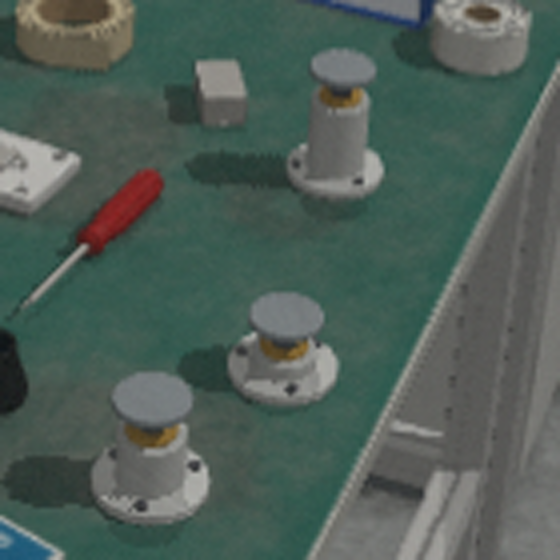

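The crops confirm it: all three discs sit on white flanges. Disc centres in the top image are tall (207,159), low (302,145) and middle (357,157). I'll measure again with the calibration cached.

```bash
cat > h.py <<'E'
import numpy as np,cv2,functools
from plant import ctrl,eyes,order
def grab(n,f):
    p,d=eyes.grab_frame(n); cv2.imwrite(f'pics/{f}.png',p); np.save(f'pics/{f}.npy',d); return p,d
info=functools.cache(lambda n:eyes.camera_info(n))
def cloud(n,d):
    c=info(n);K=np.array([[c['fx'],0,c['cx']],[0,c['fy'],c['cy']],[0,0,1.]])
    v,u=np.mgrid[:420,:560];q=cv2.undistortPoints(np.stack([u,v],-1).reshape(-1,1,2).astype(float),K,np.array(c['dist'],float))[:,0]
    T=np.array(c['cam_to_world']);z=d.reshape(-1,1)
    W=(np.c_[q,np.ones(len(q))]*z)@T[:3,:3].T+T[:3,3];W[z[:,0]==0]=np.nan
    return W
def discs(n,d,dz=(0,0,0)):
    W=cloud(n,d)
    for (nm,x,y,h),s in zip((('low',.49,-.235,.042),('mid',.465,-.36,.062),('tall',.475,-.012,.082)),dz):
        m=(np.abs(W[:,2]-h+s)<.009)&(np.hypot(W[:,0]-x,W[:,1]-y)<.05)
        P=W[m];k=np.abs(P[:,2]-np.median(P[:,2]))<.004;P=P[k]
        c,r=cv2.minEnclosingCircle(P[:,:2].astype(np.float32))
        print(n,nm,len(P),'mean',P.mean(0).round(4),'z',np.median(P[:,2]).round(4),'circ',np.round([*c,r],4))
E
python3 - <<'E'
from h import *
for n in('top','side'):
    d=np.load(f'pics/{n}0.npy');discs(n,d)
    W=cloud(n,d);m=(np.abs(W[:,2])<.01)&(np.abs(W[:,0]-.42)<.05)&(np.abs(W[:,1]+.3)<.1);print('bench z',np.nanmedian(W[m,2]).round(4))
    m=(W[:,0]>.3)&(W[:,0]<.6)&(W[:,1]<.1)&(W[:,1]>-.5);print('max z',np.nanmax(W[m,2]))
E
```

```text
top low 263 mean [ 0.5132 -0.2224  0.0421] z 0.042 circ [ 0.5135 -0.2227  0.0216]
top mid 283 mean [ 0.4812 -0.3449  0.0621] z 0.0621 circ [ 0.4818 -0.345   0.0219]
top tall 288 mean [ 0.4751 -0.012   0.0818] z 0.0818 circ [ 0.4752 -0.0112  0.0218]
bench z 0.0001
max z 0.08633263099240573
side low 189 mean [ 0.5146 -0.2243  0.0419] z 0.042 circ [ 0.5129 -0.2226  0.0229]
side mid 230 mean [ 0.4829 -0.3465  0.0618] z 0.0619 circ [ 0.482  -0.3459  0.0227]
side tall 134 mean [ 0.4764 -0.0132  0.0823] z 0.0824 circ [ 0.4767 -0.0108  0.0238]
bench z 0.0002
max z 0.08692819227124238
```

Both cameras agree within about 1.5 mm, the heights are 42, 62 and 82 mm as stated, the disc radius is about 21.5 mm, and all three are within reach. I'll move over the low post while shutting the gripper.

```bash
python3 -m pendant '[[0.02,-0.0137,0,0,0,0,255],[0.0335,-0.023,0,0,0,0,255],[0.0335,-0.023,0,0,0,0,255],[0.0335,-0.023,0,0,0,0,255],[0.0335,-0.023,0,0,0,0,255],[0.0335,-0.023,0,0,0,0,255],[0.0335,-0.023,0,0,0,0,255],[0.0335,-0.023,0,0,0,0,255],[0.0335,-0.023,0,0,0,0,255],[0.0335,-0.023,0,0,0,0,255],[0.0335,-0.023,0,0,0,0,255],[0.0335,-0.023,0,0,0,0,255],[0.0335,-0.023,0,0,0,0,255],[0.0161,-0.0113,0,0,0,0,255],[0,0,0,0,0,0,255],[0,0,0,0,0,0,255],[0,0,0,0,0,0,255]]' 10
```

```text
clock: 1.8
ee_pos: [0.5121, -0.2254, 0.2294]
tool_rot: [180.0, 0.1, 14.9]
force: [-0.9, -0.1, 0.2]
gripper_width: 0.005
grip_force: 0.0
```

```bash
python3 -m pendant '[[0.002,-0.0024,0.02,0,0,0,255],[0,0,0.03,0,0,0,255],[0,0,0.03,0,0,0,255],[0,0,0.03,0,0,0,255],[0,0,0.03,0,0,0,255],[0,0,0.02,0,0,0,255],[0,0,0.002,0,0,0,255],[0,0,0,0,0,0,255],[0,0,0,0,0,0,255],[0,0,0,0,0,0,255]]'
python3 - <<'E'
from h import *
p,d=grab('side','side1')
cv2.imwrite('pics/crop3.png',cv2.resize(p[140:280,250:450],None,fx=4,fy=4,interpolation=cv2.INTER_CUBIC))
s=ctrl.sense();print(s['ee_pos'],s['force'])
E
```

```text
clock: 2.8
ee_pos: [0.5158, -0.221, 0.0691]
tool_rot: [179.9, -0.1, 15.0]
force: [0.6, -0.1, 0.7]
gripper_width: 0.005
grip_force: 0.0
[ 0.51572845 -0.22084409  0.06897586] [-0.90250924  0.51158756 -0.07048276]
```

View pics/crop3.png

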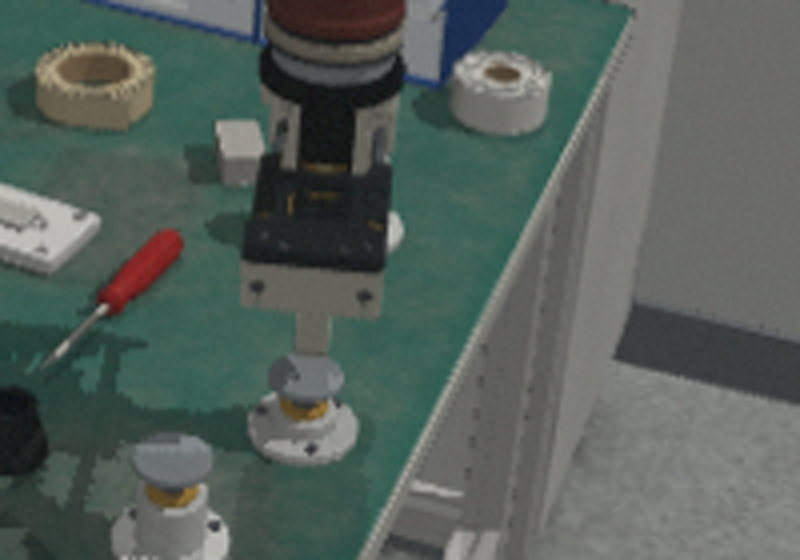

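The fingertips are over the low disc: tips at crop (312,350), disc at (305,378). Now I'll descend to just above contact.

```bash
python3 -m pendant '[[-0.002,0.001,0.005,0,0,0,255],[0,0,0.004,0,0,0,255],[0,0,0.003,0,0,0,255],[0,0,0.002,0,0,0,255],[0,0,0,0,0,0,255],[0,0,0,0,0,0,255]]'; python3 -m pendant '[[0,0,0.001,0,0,0,255],[0,0,0.001,0,0,0,255],[0,0,0.001,0,0,0,255],[0,0,0,0,0,0,255],[0,0,0,0,0,0,255]]';python3 -m pendant '[[0,0,0.001,0,0,0,255],[0,0,0.001,0,0,0,255],[0,0,0,0,0,0,255],[0,0,0,0,0,0,255]]'
```

```text
clock: 3.45
ee_pos: [0.5134, -0.2217, 0.0536]
tool_rot: [-180.0, -0.0, 15.1]
force: [0.6, 0.5, 0.5]
gripper_width: 0.004
grip_force: 0.0
clock: 3.95
ee_pos: [0.5136, -0.2218, 0.0509]
tool_rot: [180.0, -0.0, 15.1]
force: [0.1, 1.0, 4.7]
gripper_width: 0.004
grip_force: 1.8
clock: 4.35
ee_pos: [0.5136, -0.2218, 0.0486]
tool_rot: [180.0, -0.0, 15.1]
force: [0.6, -0.1, 2.6]
gripper_width: 0.002
grip_force: 1.4
```

```bash
python3 -m pendant '[[0,0,0.001,0,0,0,255],[0,0,0.001,0,0,0,255],[0,0,0,0,0,0,255],[0,0,0,0,0,0,255],[0,0,0,0,0,0,255]]'
python3 - <<'E'
from h import *
s=ctrl.sense();print(s['ee_pos'],s['force'])
p,d=grab('side','side2');discs('side',d,(.006,0,0))
E
```

```text
clock: 4.85
ee_pos: [0.5135, -0.2218, 0.0466]
tool_rot: [180.0, -0.0, 15.1]
force: [0.8, -0.1, 3.5]
gripper_width: 0.005
grip_force: 1.2
[ 0.51354244 -0.22181281  0.04660469] [ 0.80441701 -0.1120982   3.52276015]
side low 139 mean [ 0.5161 -0.2286  0.0349] z 0.0351 circ [ 0.5132 -0.2215  0.0243]
side mid 231 mean [ 0.4829 -0.347   0.0621] z 0.0622 circ [ 0.4828 -0.3448  0.0231]
side tall 2 mean [ 0.4967 -0.0132  0.0841] z 0.0841 circ [ 0.4967 -0.0132  0.002 ]
```

Low disc is at 35.1 mm, so it has sunk 6.9 mm. Lift off and go over the middle post.

```bash
python3 -m pendant '[[0,0,-0.005,0,0,0,255],[0,0,-0.015,0,0,0,255],[0,0,-0.025,0,0,0,255],[0,0,-0.025,0,0,0,255],[0,0,-0.003,0,0,0,255],[-0.0105,0.0191,0,0,0,0,255],[-0.016,0.028,0,0,0,0,255],[-0.016,0.028,0,0,0,0,255],[-0.014,0.025,0,0,0,0,255],[-0.006,0.011,0,0,0,0,255],[0,0,0,0,0,0,255],[0,0,0,0,0,0,255],[0,0,0,0,0,0,255]]'
python3 - <<'E'
from h import *
for n in('side','top'):
    p,d=grab(n,n+'3');discs(n,d,(.006,0,0))
s=ctrl.sense();print(s['ee_pos'],s['force'])
E
```

```text
clock: 6.2
ee_pos: [0.4828, -0.3427, 0.1194]
tool_rot: [-179.9, -0.0, 15.3]
force: [1.0, 0.1, -0.2]
gripper_width: 0.006
grip_force: 0.0
side low 192 mean [ 0.5149 -0.2244  0.0352] z 0.0352 circ [ 0.5135 -0.2224  0.0233]
side mid 224 mean [ 0.4829 -0.3466  0.0619] z 0.062 circ [ 0.4822 -0.3448  0.023 ]
side tall 130 mean [ 0.4765 -0.0128  0.0824] z 0.0825 circ [ 0.4769 -0.0109  0.0232]
top low 262 mean [ 0.5132 -0.2221  0.0353] z 0.0353 circ [ 0.5133 -0.2223  0.0215]
top mid 0 mean [nan nan nan] z nan circ [0. 0. 0.]
top tall 289 mean [ 0.4752 -0.0121  0.0818] z 0.0818 circ [ 0.4752 -0.0121  0.0216]
[ 0.48278671 -0.34329155  0.11966337] [ 0.56142611  0.79473702 -0.79245002]
  return _methods._mean(a, axis=axis, dtype=dtype,
  ret = ret.dtype.type(ret / rcount)
h.py:18: RuntimeWarning: Mean of empty slice.
  print(n,nm,len(P),'mean',P.mean(0).round(4),'z',np.median(P[:,2]).round(4),'circ',np.round([*c,r],4))
  ret = um.true_divide(
```

The low disc holds at about 6.8 mm and the post has not moved. Now the middle one.

```bash
python3 -m pendant '[[-0.0012,0.0015,0.01,0,0,0,255],[0,0,0.015,0,0,0,255],[0,0,0.01,0,0,0,255],[0,0,0.006,0,0,0,255],[0,0,0.002,0,0,0,255],[0,0,0,0,0,0,255],[0,0,0,0,0,0,255],[0,0,0,0,0,0,255]]'; python3 -m pendant '[[0,0,0.001,0,0,0,255],[0,0,0.001,0,0,0,255],[0,0,0.001,0,0,0,255],[0,0,0.001,0,0,0,255],[0,0,0,0,0,0,255],[0,0,0,0,0,0,255]]'
```

```text
clock: 7.1
ee_pos: [0.4814, -0.3473, 0.0772]
tool_rot: [180.0, -0.0, 15.1]
force: [0.3, 0.4, -0.2]
gripper_width: 0.001
grip_force: 0.0
clock: 7.7
ee_pos: [0.4811, -0.3471, 0.0728]
tool_rot: [180.0, -0.0, 15.1]
force: [-0.7, 0.4, 0.8]
gripper_width: 0.006
grip_force: 1.0
```

```bash
python3 -m pendant '[[0,0,0.001,0,0,0,255],[0,0,0.001,0,0,0,255],[0,0,0.001,0,0,0,255],[0,0,0.001,0,0,0,255],[0,0,0.001,0,0,0,255],[0,0,0,0,0,0,255],[0,0,0,0,0,0,255]]'
python3 - <<'E'
from h import *
p,d=grab('side','side4');discs('side',d,(.006,.005,0))
s=ctrl.sense();print(s['ee_pos'],s['force'])
E
```

```text
clock: 8.4
ee_pos: [0.4811, -0.3471, 0.0676]
tool_rot: [-180.0, -0.0, 15.1]
force: [-1.2, 0.2, 3.3]
gripper_width: 0.006
grip_force: 1.4
side low 192 mean [ 0.5147 -0.2248  0.0353] z 0.0352 circ [ 0.5129 -0.2229  0.0237]
side mid 153 mean [ 0.4855 -0.3504  0.0561] z 0.0563 circ [ 0.4828 -0.3457  0.0228]
side tall 130 mean [ 0.4766 -0.0133  0.0826] z 0.0828 circ [ 0.4773 -0.0115  0.0234]
[ 0.48109233 -0.34708065  0.06750787] [-0.11877723 -0.1035664   2.15602763]
```

```bash
python3 -m pendant '[[0,0,0.0007,0,0,0,255],[0,0,0.0005,0,0,0,255],[0,0,0,0,0,0,255],[0,0,0,0,0,0,255]]'; python3 -m pendant '[[0,0,-0.005,0,0,0,255],[0,0,-0.015,0,0,0,255],[0,0,-0.025,0,0,0,255],[0,0,-0.025,0,0,0,255],[0,0,-0.005,0,0,0,255],[0.004,-0.015,0,0,0,0,255],[0.008,-0.03,0,0,0,0,255],[0.008,-0.032,0,0,0,0,255],[0.008,-0.032,0,0,0,0,255],[0.008,-0.032,0,0,0,0,255],[0.008,-0.032,0,0,0,0,255],[0.008,-0.032,0,0,0,0,255],[0.008,-0.032,0,0,0,0,255],[0.008,-0.032,0,0,0,0,255],[0.008,-0.032,0,0,0,0,255],[0.0058,-0.0239,0,0,0,0,255],[0,0,0,0,0,0,255],[0,0,0,0,0,0,255],[0,0,0,0,0,0,255]]'
python3 - 2>/dev/null <<'E'
from h import *
for n in('side','top'):
    p,d=grab(n,n+'5');discs(n,d,(.006,.006,0))
s=ctrl.sense();print(s['ee_pos'],s['force'])
E
```

```text
clock: 8.85
ee_pos: [0.4811, -0.3471, 0.0665]
tool_rot: [-180.0, -0.0, 15.1]
force: [0.1, 0.9, 4.3]
gripper_width: 0.005
grip_force: 1.9
clock: 10.75
ee_pos: [0.4749, -0.0133, 0.1408]
tool_rot: [180.0, 0.1, 15.0]
force: [-0.0, -1.0, 0.4]
gripper_width: 0.002
grip_force: 0.0
side low 185 mean [ 0.5145 -0.2242  0.0353] z 0.0355 circ [ 0.5147 -0.2228  0.0243]
side mid 226 mean [ 0.4827 -0.3468  0.0551] z 0.0552 circ [ 0.481  -0.3453  0.0234]
side tall 135 mean [ 0.4765 -0.0132  0.0824] z 0.0824 circ [ 0.4772 -0.0129  0.0244]
top low 262 mean [ 0.5131 -0.2222  0.0353] z 0.0353 circ [ 0.513  -0.2218  0.0216]
top mid 282 mean [ 0.4814 -0.3449  0.0552] z 0.0554 circ [ 0.4817 -0.345   0.0215]
top tall 93 mean [ 0.4663 -0.0191  0.0818] z 0.0818 circ [ 0.4746 -0.0124  0.0214]
[ 0.47532305 -0.01358602  0.1411458 ] [ 0.24668142 -0.84444853  0.6287775 ]
```

Middle disc is at 6.8 mm. On to the tall one: centre (0.4753, -0.012), contact at TCP about 0.093, target TCP 0.0863.

```bash
python3 -m pendant '[[0.0005,-0.001,0.01,0,0,0,255],[0,0,0.015,0,0,0,255],[0,0,0.01,0,0,0,255],[0,0,0.007,0,0,0,255],[0,0,0.002,0,0,0,255],[0,0,0,0,0,0,255],[0,0,0,0,0,0,255],[0,0,0,0,0,0,255]]'; python3 -m pendant '[[0,0,0.001,0,0,0,255],[0,0,0.001,0,0,0,255],[0,0,0.001,0,0,0,255],[0,0,0.001,0,0,0,255],[0,0,0,0,0,0,255],[0,0,0,0,0,0,255]]'
```

```text
clock: 11.65
ee_pos: [0.4763, -0.011, 0.0979]
tool_rot: [180.0, -0.1, 15.1]
force: [-0.7, -0.6, -0.1]
gripper_width: 0.002
grip_force: 0.0
clock: 12.25
ee_pos: [0.4759, -0.011, 0.0934]
tool_rot: [-180.0, 0.0, 15.1]
force: [-1.2, 0.9, -0.1]
gripper_width: 0.006
grip_force: 0.0
```

```bash
python3 -m pendant '[[0,0,0.001,0,0,0,255],[0,0,0.001,0,0,0,255],[0,0,0.001,0,0,0,255],[0,0,0.001,0,0,0,255],[0,0,0.001,0,0,0,255],[0,0,0.0005,0,0,0,255],[0,0,0,0,0,0,255],[0,0,0,0,0,0,255]]'
python3 - 2>/dev/null <<'E'
from h import *
p,d=grab('side','side6');discs('side',d,(.006,.006,.005))
s=ctrl.sense();print(s['ee_pos'],s['force'])
E
```

```text
clock: 13.05
ee_pos: [0.476, -0.011, 0.0879]
tool_rot: [-180.0, -0.0, 15.1]
force: [0.3, 0.3, 1.8]
gripper_width: 0.007
grip_force: 1.4
side low 190 mean [ 0.5144 -0.2244  0.0351] z 0.035 circ [ 0.5152 -0.2219  0.0239]
side mid 223 mean [ 0.4825 -0.3463  0.0549] z 0.0549 circ [ 0.4817 -0.3443  0.0233]
side tall 94 mean [ 0.4776 -0.0171  0.0768] z 0.0767 circ [ 0.4781 -0.0124  0.0228]
[ 0.47596704 -0.01100237  0.08793437] [-0.41307429  0.0144372   2.82445767]
```

```bash
python3 -m pendant '[[0,0,0.0007,0,0,0,255],[0,0,0.0007,0,0,0,255],[0,0,0,0,0,0,255],[0,0,0,0,0,0,255]]'; python3 -m pendant '[[0,0,-0.005,0,0,0,255],[0,0,-0.015,0,0,0,255],[0,0,-0.025,0,0,0,255],[0,0,-0.03,0,0,0,255],[0,0,-0.03,0,0,0,255],[0,0,-0.03,0,0,0,255],[-0.005,0.02,-0.02,0,0,0,255],[-0.008,0.03,0,0,0,0,255],[-0.008,0.03,0,0,0,0,255],[-0.008,0.03,0,0,0,0,255],[-0.005,0.02,0,0,0,0,255],[0,0,0,0,0,0,255],[0,0,0,0,0,0,255],[0,0,0,0,0,0,255]]'
python3 - 2>/dev/null <<'E'
from h import *
for n in('side','top'):
    p,d=grab(n,n+'7');discs(n,d,(.006,.006,.006))
s=ctrl.sense();print(s['ee_pos'],s['force'])
E
```

```text
clock: 13.5
ee_pos: [0.476, -0.011, 0.0866]
tool_rot: [-180.0, -0.0, 15.1]
force: [-0.8, 0.1, 3.2]
gripper_width: 0.007
grip_force: 1.6
clock: 14.9
ee_pos: [0.4769, -0.1434, 0.2415]
tool_rot: [-179.9, -0.0, 15.2]
force: [-0.2, 0.2, 0.4]
gripper_width: 0.006
grip_force: 0.0
side low 190 mean [ 0.5145 -0.2245  0.0352] z 0.0352 circ [ 0.5176 -0.2231  0.0242]
side mid 229 mean [ 0.4828 -0.3466  0.0549] z 0.0551 circ [ 0.4813 -0.346   0.0229]
side tall 133 mean [ 0.476  -0.0131  0.0757] z 0.0758 circ [ 0.4744 -0.0123  0.0247]
top low 193 mean [ 0.508  -0.2224  0.0351] z 0.035 circ [ 0.5118 -0.2222  0.0207]
top mid 283 mean [ 0.4814 -0.345   0.0552] z 0.0552 circ [ 0.4817 -0.3449  0.0218]
top tall 0 mean [nan nan nan] z nan circ [0. 0. 0.]
[ 0.47698821 -0.14363993  0.24156774] [ 0.9918119   0.64928936 -0.58226409]
```

View pics/side7.png

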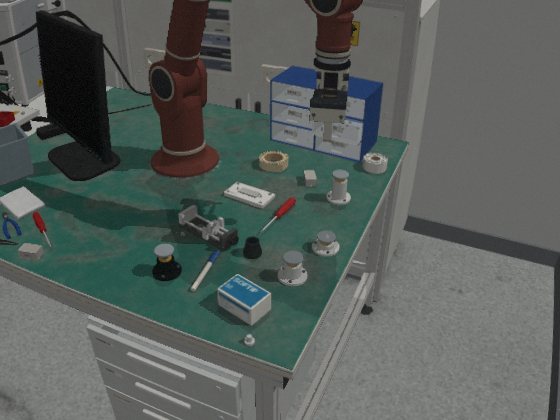

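All three posts stand where they were, at (340,187), (326,243) and (293,267) in the side view. The discs are down about 6.8, 6.8 and 6.6 mm, the bystanders are unmoved and the arm is high and clear.

```bash
python3 -c "
from plant import order;print(order.job_done())"
```

```text
the job is handed in; nothing more can be done
None
```

I pressed the three posts lowest to tallest, leaving their discs about 6.8, 6.8 and 6.6 mm down out of 14; nothing else moved, the arm finished clear, and I handed the job in at about 15 s, with no verdict returned.

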